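# Draw the bottom slide tray from its magazine

### The job

Slide the yellow slide tray by its grip straight out from the bottom of its magazine until its whole rectangular body lies flat on the green pad in front, grip pointing away from the magazine, and let go; the white tray above it must drop straight down to the magazine's deck. Never lift either tray, and leave the blue tray in the other magazine where it is.

Things in the scene. Friction and masses are not known exactly. Their poses are not given: they have to be found in the camera images.
- yellow_tray: Yellow tray to draw out, bottom of its stack, 50-115 g. Slab 60 (x) x 80 (y) x 12 mm; origin at the centre of its underside, z up. On its -x side a stem (16 mm wide, 10 mm high) leads to a grip block to pinch across y: 20 (x) x 14 (y) x 20 mm high from the underside's level, centre 75 mm from the origin. Starts with its axes along the magazine's, friction under 5 N.
- white_tray: White tray lying on the yellow one: same shape, turned half round, so its grip sticks out at the magazine's rear (its own -x is the magazine's +x). Origin at the centre of its slab's underside. A loose dark steel weight, 56 x 76 x 20 mm, 0.2 kg, rides on it; both drop 12 mm when the yellow tray is gone. A like white tray lies on the blue one.
- magazine_y: Fixed magazine of the yellow tray. Origin on the table under the stack's centre, z up, exit to -x. Deck 12 mm thick, 120 wide, x -190 to +95 mm. Grey walls, inside y +-42 mm, and corner posts, outside x +-40 mm, rise 58 mm over the table; front posts end 28 mm over it (the bottom tray passes below) with a 40 mm gap between. Green pad flush on the deck: 100 x 100 mm, centre x = -95, y = 0.
- blue_tray: Blue tray, same shape as the yellow one, at the bottom of the other, identical magazine under a white tray and a weight: to be left alone. Origin at the centre of its slab's underside.

How it is judged:
By the outcome, as a careful person would: the job done as asked, in the order asked, and still so for the second after the job is handed in, with the robot touching nothing.
It also fails if it takes over 35 s, if anything falls off the work surface, if the arm or the gripper's body presses on something with over 40 N, if the wrist force passes 120 N, or if a joint passes its speed limit or range.

### The arm

A 6-joint arm with a two-finger parallel gripper is mounted at the origin on the work surface. World frame = base frame: x ahead of the robot, y to its left, z up, the work surface at z = 0. Lengths are in m, angles in rad, forces in N, time in s.
With the tool pointing down it reaches from about 0.3 to 0.775 m from the base axis. Payload 14.6 kg.
Tool frame: the origin (TCP) lies midway between the tips of the shut fingers; the grasp point (between the pads) lies 19 mm behind it; z points along the fingers, y is the line along which they close (so a half turn about z gives the same grasp; the last joint's range is limited). The gripper opens to 94 mm and grips with 3 to 60 N. Pads are 16 mm wide; open, the fingers measure 119 mm over their backs; the gripper's body (75 mm by 177 mm) begins 78 mm behind the grasp point.
Start: joints at [-0.067, 0.3, 1.521, -0, 1.321, -0.067], TCP at [0.55, -0, 0.205] pointing down, gripper open.
Joint ranges: [-3.03, 3.03], [-0.79, 2.21], [0.23, 2.52], [-1.04, 4.18], [0, 3.07], [-2.55, 2.55]. Speed limits (rad/s): [2.22, 2.22, 2.57, 3.14, 3.14, 3.14].

### API

Orientations are given as [roll, pitch, yaw] about the fixed x, y, z axes, in that order (R = Rz(yaw) Ry(pitch) Rx(roll)).
In Python, from station import telemetry, optics, ctrl gives the robot as it stands.
- The arm moves only by the tool carry_out, never from a script. Its argument "plan" is a list that holds one entry, the list of rows, each a list of 7 numbers: the shift along the tool's x, y, z in mm, then the turn, a rotation vector about the tool's x, y, z in rad, then the finger opening in mm, from 0 to 94. A call has 1 to 20 rows; each row shifts and turns the commanded pose from where the row before left it, along the tool's axes as they then stand; what a row does not reach is not made up. A row lasts 1/12 s, in which the tool goes at most 41.7 mm and 7.16 degrees, less where a joint would pass 70% of its speed; a pose out of reach is approached as far as the arm can. A call with a gripper value outside its range is refused whole. The fingers move at their own pace and stop on an object; "squeeze" is the grip in N (left out, the last holds). Time passes only in rows, so rows that do not move let the fingers close. It gives the time, the measured TCP pose, the force, the opening and the grip force at its end, in the units of the state.
- telemetry.get_obs(): the state, without advancing time (a new reading comes with each control period).
- optics.camera(name): name is "scene" or "side" or "wrist"; returns a dict with "pixels" (420x560x3 uint8, red, green, blue), "intrinsics" (3x3 intrinsics, pixels), "dist_coeffs" ([k1, k2, p1, p2, k3] as OpenCV has them; the pictures are not rectified), "origin" and "rotation" of the camera in the world. Camera axes: x right, y down, z forward; pixel columns grow to the right and rows downward; lengths in m; the calibration is good to about 2 mm. A picture is of the moment at which its call begins. There is no depth.
- ctrl.hand_in(): hands the job in; it is judged then, once.
The state is a dict: "time_s": time; "qpos": joint angles; "joint_vel": joint speeds; "tau": joint torques, N m; "ee_pos": TCP position; "eef_rot": TCP orientation; "force": force on the tool from outside, world axes, zero at the start; "moment": the same for the moment, N m; "grip_width": finger opening in m; "grip_force": force on a finger pad.
Only numpy, scipy, OpenCV 4.12 (cv2) and the standard library are available. Lean on these libraries where they do the work, as an engineer would, in place of code of your own. Each camera call takes 0.05 s, during which the arm holds its last target. There are 200 camera calls.

## Working session

There is one attempt and no reset: what is moved stays moved. The work goes in short steps, Python scripts to look and compute and a tool call to move; the robot and the scene stay as the last step left them, time stands still between calls to the robot, and variables do not carry over. Pictures are saved under pics/ and viewed, at most 10 in all, crops included, and the job is handed in when it is done.

Besides the shell and the picture viewer there is one more tool, called after ">>>" by a JSON object that holds its "name" and its "arguments", one argument or row to a line. carry_out: Moves the arm, as the interface text tells. Its arguments: {"type":"object","properties":{"plan":{"type":"array","items":{"type":"array","items":{"type":"array","items":{"type":"number"}}}},"squeeze":{"type":"number"}},"required":["plan"]}

```bash
mkdir -p pics; cat > h.py <<'E'
import numpy as np, cv2
from station import telemetry, optics, ctrl
def shot(n,f=None):
    c=optics.camera(n)
    if f: cv2.imwrite('pics/'+f,c['pixels'][:,:,::-1])
    return c
def rays(c,uv):
    K=np.array(c['intrinsics']);d=np.array(c['dist_coeffs'])
    p=cv2.undistortPoints(np.array(uv,float).reshape(-1,1,2),K,d).reshape(-1,2)
    r=np.c_[p,np.ones(len(p))]@np.array(c['rotation']).T
    return np.array(c['origin']),r
def plane(c,uv,z):
    o,r=rays(c,uv); return o+r*((z-o[2])/r[:,2])[:,None]
def tri(c1,p1,c2,p2):
    out=[]
    o1,R1=rays(c1,p1);o2,R2=rays(c2,p2)
    for a,b in zip(R1,R2):
        s=np.linalg.lstsq(np.c_[a,-b],o2-o1,rcond=None)[0]
        A=o1+a*s[0];B=o2+b*s[1]; out.append([*((A+B)/2),np.linalg.norm(A-B)])
    return np.array(out)
E
python3 - <<'E'
from h import *
import pickle
C={n:shot(n,n+'0.png') for n in('scene','side','wrist')}
pickle.dump(C,open('c0.pkl','wb'))
for n in C: print(n,np.round(C[n]['origin'],3),np.round(C[n]['rotation'],2).tolist())
a=np.vstack([np.hstack([C['scene']['pixels'],C['side']['pixels']])])
print(telemetry.get_obs())
E
```

```text
scene [1.06  0.155 0.727] [-2.59, 0.0, 1.92]
side [ 0.346 -0.442  0.503] [-2.27, 0.01, -0.64]
wrist [0.55  0.065 0.383] [2.91, 0.0, 0.0]
{'time_s': 0.15, 'qpos': array([-6.66174694e-02,  3.00315653e-01,  1.52145067e+00, -1.85869550e-05,
        1.32068107e+00, -6.66056617e-02]), 'joint_vel': array([ 1.26154807e-03, -3.11463971e-03, -3.01606140e-03,  1.65426499e-03,
        6.43934407e-05, -1.62988875e-03]), 'tau': array([-2.50185103e-04, -5.31960297e+01, -3.52822959e+01,  7.07691838e-02,
        2.35654798e-02, -3.66386917e-05]), 'ee_pos': array([ 5.49798972e-01, -4.01438946e-06,  2.05026764e-01]), 'eef_rot': array([-3.14073861e+00, -3.89239509e-05,  1.57078911e+00]), 'force': array([-0.00425215, -0.56216867,  0.13531264]), 'moment': array([0.01845521, 0.01903912, 0.02229469]), 'grip_force': 0.0, 'grip_width': 0.09406857142331236}
```

View pics/scene0.png

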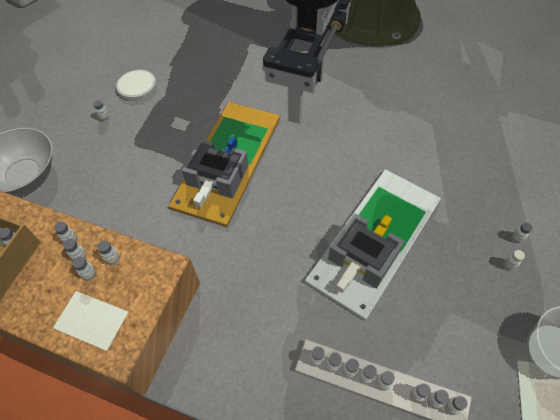

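View pics/side0.png

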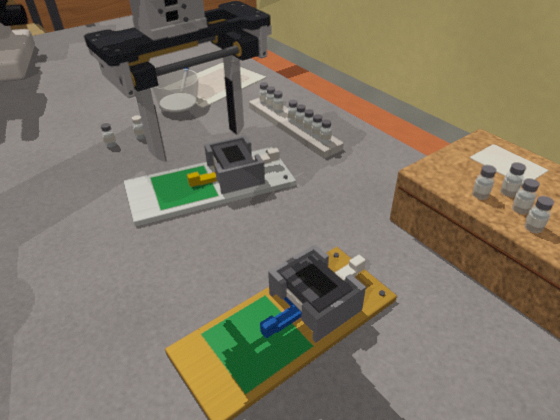

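Scene view: the yellow grip is at about (383,225), on the light deck with corners near (388,170), (440,198), (366,318) and (306,280). The blue one sits on the orange deck at (231,144). In the side view the yellow grip is at about (200,180) and its deck spans (125,185)–(295,180).

```bash
python3 - <<'E'
from h import *
import pickle
C=pickle.load(open('c0.pkl','rb'))
box={'scene':(300,160,450,325),'side':(118,130,305,222),'wrist':(0,0,560,420)}
for n in('scene','side','wrist'):
    c=C[n];x0,y0,x1,y1=box[n];hsv=cv2.cvtColor(c['pixels'],cv2.COLOR_RGB2HSV)
    roi=np.zeros(hsv.shape[:2],np.uint8);roi[y0:y1,x0:x1]=255
    y=cv2.inRange(hsv,(20,150,60),(33,255,255))&roi; g=cv2.inRange(hsv,(45,120,40),(85,255,255))&roi
    for nm,m,z in(('yel',y,.032),('pad',g,.012)):
        cs,_=cv2.findContours(m,0,1)
        for k in sorted(cs,key=cv2.contourArea)[-2:]:
            if cv2.contourArea(k)<20: continue
            h=cv2.convexHull(k); a=cv2.approxPolyDP(h,3 if nm=='pad' else 2,True).reshape(-1,2)
            print(n,nm,cv2.contourArea(k),a.tolist());print(np.round(plane(c,a,z)[:,:2],4).tolist())
a=cv2.resize(C['scene']['pixels'][165:325,295:450],None,fx=3.6,fy=3.6,interpolation=2)
b=cv2.resize(C['side']['pixels'][125:220,115:305],None,fx=4,fy=4,interpolation=2)
cv2.imwrite('pics/sc.png',a[:,:,::-1]);cv2.imwrite('pics/si.png',b[:,:,::-1])
E
```

```text
scene yel 170.0 [[386, 215], [391, 219], [381, 236], [374, 230]]Traceback (most recent call last):
  File "<stdin>", line 14, in <module>
  File "h.py", line 13, in plane
    o,r=rays(c,uv); return o+r*((z-o[2])/r[:,2])[:,None]
                                         ~^^^^^
IndexError: too many indices for array: array is 1-dimensional, but 2 were indexed
```

```bash
sed -i "s/@np.array(c\['rotation'\]).T/@Rotation.from_euler('xyz',c['rotation']).as_matrix().T/; 1a from scipy.spatial.transform import Rotation" h.py; cat > m.py <<'E'
from h import *
import pickle
C=pickle.load(open('c0.pkl','rb'))
box={'scene':(300,160,450,325),'side':(118,130,305,222),'wrist':(0,0,560,420)}
for n in('scene','side','wrist'):
    c=C[n];x0,y0,x1,y1=box[n];hsv=cv2.cvtColor(c['pixels'],cv2.COLOR_RGB2HSV)
    roi=np.zeros(hsv.shape[:2],np.uint8);roi[y0:y1,x0:x1]=255
    y=cv2.inRange(hsv,(20,150,60),(33,255,255))&roi; g=cv2.inRange(hsv,(45,120,40),(85,255,255))&roi
    for nm,m,z in(('yel',y,.032),('pad',g,.012)):
        cs,_=cv2.findContours(m,0,1)
        for k in sorted(cs,key=cv2.contourArea)[-2:]:
            if cv2.contourArea(k)<20: continue
            h=cv2.convexHull(k); a=cv2.approxPolyDP(h,3 if nm=='pad' else 2,True).reshape(-1,2)
            print(n,nm,cv2.contourArea(k),a.tolist());print(np.round(plane(c,a,z)[:,:2],4).tolist())
a=cv2.resize(C['scene']['pixels'][165:325,295:450],None,fx=3.6,fy=3.6,interpolation=2)
b=cv2.resize(C['side']['pixels'][125:220,115:305],None,fx=4,fy=4,interpolation=2)
cv2.imwrite('pics/sc.png',a[:,:,::-1]);cv2.imwrite('pics/si.png',b[:,:,::-1])
E
python3 m.py
```

```text
scene yel 170.0 [[386, 215], [391, 219], [381, 236], [374, 230]]
[[0.6023, 0.1742], [0.6074, 0.1845], [0.6468, 0.176], [0.6394, 0.1617]]
scene pad 1751.0 [[379, 187], [424, 212], [401, 250], [367, 228], [360, 215]]
[[0.5328, 0.1475], [0.5588, 0.2394], [0.6502, 0.2164], [0.6276, 0.149], [0.6054, 0.1299]]
side yel 271.0 [[216, 180], [191, 186], [187, 175], [194, 172], [214, 172]]
[[0.6326, 0.1352], [0.5906, 0.1463], [0.6001, 0.1785], [0.6141, 0.1789], [0.6418, 0.1575]]
side pad 1453.5 [[203, 166], [216, 195], [161, 209], [151, 178]]
[[0.6479, 0.212], [0.6227, 0.1226], [0.5317, 0.146], [0.5554, 0.2361]]
wrist yel 44.5 [[294, 270], [294, 288], [221, 289], [221, 269]]
[[0.5661, -0.0948], [0.5664, -0.1205], [0.4696, -0.1222], [0.471, -0.0935]]
wrist yel 762.5 [[329, 35], [373, 48], [370, 62], [352, 60], [327, 51], [325, 48]]
[[0.602, 0.183], [0.6514, 0.1701], [0.6489, 0.1555], [0.6285, 0.1574], [0.6003, 0.1665], [0.598, 0.1696]]
wrist pad 1298.0 [[292, 270], [292, 289], [222, 286], [222, 271]]
[[0.5643, -0.1039], [0.5646, -0.1327], [0.4666, -0.1283], [0.4678, -0.1056]]
wrist pad 6339.5 [[368, 11], [344, 95], [267, 74], [284, 0], [336, 0]]
[[0.6492, 0.2157], [0.6252, 0.1232], [0.5325, 0.1467], [0.5526, 0.2265], [0.6119, 0.2268]]
```

View pics/sc.png

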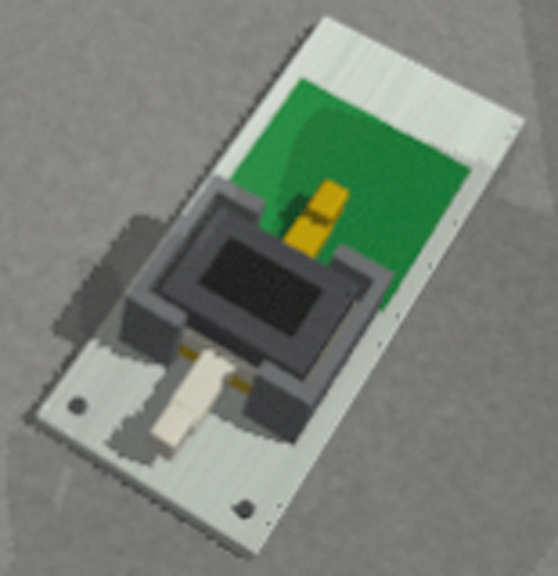

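View pics/si.png

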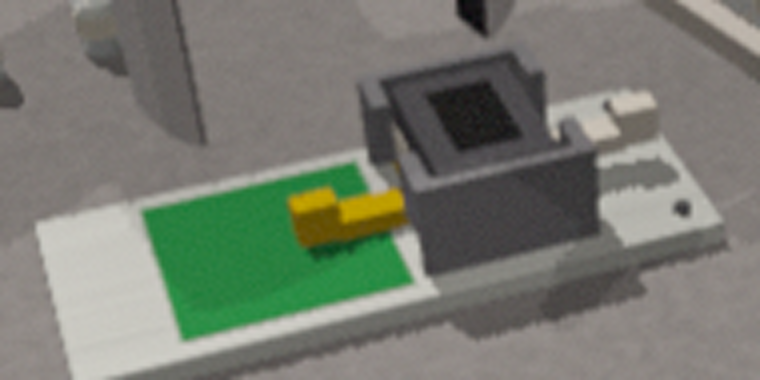

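The crops show the front of the yellow grip block at scene ≈ (386,215)–(391,217) and side ≈ (188,175). The magazine axis yaw is about -0.25. I'll move above the grip with the tool y across it, then look with the wrist camera.

>>> {"name": "carry_out", "arguments": {
  "plan": [
    [[30,10,0,0,0,0,94],[30,10,0,0,0,0,60],[30,10,0,0,0,0,60],[30,10,0,0,0,0,60],[30,10,0,0,0,0,60],[26,9,0,0,0,0,60],[0,0,0,0,0,-0.12,60],[0,0,0,0,0,-0.12,60],[0,0,0,0,0,-0.12,60],[0,0,0,0,0,-0.12,60],[0,0,0,0,0,-0.12,60],[0,0,0,0,0,-0.12,60],[0,0,0,0,0,-0.12,60],[0,0,0,0,0,-0.12,60],[0,0,0,0,0,-0.12,60],[0,0,0,0,0,-0.12,60]]
  ]
}}

```text
time_s: 1.48
ee_pos: [0.6089, 0.176, 0.2051]
eef_rot: [-3.141, -0.001, 2.777]
force: [-0.3, -0.1, -0.1]
grip_width: 0.0597
grip_force: 0.0
```

>>> {"name": "carry_out", "arguments": {
  "plan": [
    [[0,0,0,0,0,-0.12,60],[0,0,0,0,0,0,50],[0,0,0,0,0,0,50],[0,0,0,0,0,0,50]]
  ]
}}

```text
time_s: 1.82
ee_pos: [0.609, 0.176, 0.2053]
eef_rot: [-3.141, -0.0, 2.887]
force: [-0.1, 0.7, -0.2]
grip_width: 0.0502
grip_force: 0.0
```

```bash
python3 - <<'E'
from h import *
import pickle
c=shot('wrist','w1.png');pickle.dump(c,open('w1.pkl','wb'))
print(c['origin'],c['rotation'],telemetry.get_obs()['grip_width'])
E
```

```text
[0.54552282 0.19273561 0.38348054] [ 2.91308146e+00 -3.93898549e-04  1.31611397e+00] 0.05004694591471838
```

>>> {"name": "carry_out", "arguments": {
  "plan": [
    [[25,0,20,0,0,0,50],[25,0,20,0,0,0,50],[0,0,0,0,0,0,50],[0,0,0,0,0,0,50],[0,0,0,0,0,0,50]]
  ]
}}

```text
time_s: 2.28
ee_pos: [0.5614, 0.1885, 0.1665]
eef_rot: [3.141, 0.001, 2.89]
force: [0.5, -0.4, 0.2]
grip_width: 0.05
grip_force: 0.0
```

```bash
python3 - <<'E'
from h import *
import pickle
c=shot('wrist','w2.png');pickle.dump(c,open('w2.pkl','wb'))
print(c['origin'],c['rotation'])
a=cv2.imread('pics/w1.png');b=cv2.imread('pics/w2.png')
cv2.imwrite('pics/w12.png',cv2.resize(np.hstack([a,b]),(800,300),interpolation=cv2.INTER_AREA))
E
```

```text
[0.49760578 0.20496687 0.34454746] [ 2.91131859e+00 -1.28022828e-03  1.31901628e+00]
```

View pics/w12.png

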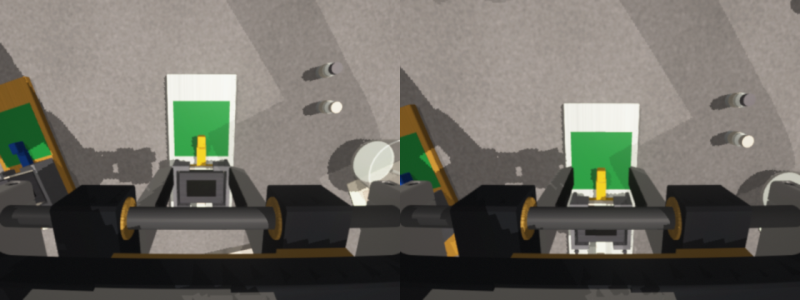

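The wrist pair shows the yellow grip centred between the fingers, at (281,195) full-res in w1 and (281,245) in w2, with the pad edges nearly aligned to the image. Next I triangulate the grip and pad corners.

```bash
cat > m2.py <<'E'
from h import *
import pickle
W=[pickle.load(open(f,'rb')) for f in('w1.pkl','w2.pkl')]
G=[];P=[]
for c in W:
    hsv=cv2.cvtColor(c['pixels'],cv2.COLOR_RGB2HSV)
    y=cv2.inRange(hsv,(20,150,40),(33,255,255));g=cv2.inRange(hsv,(45,120,40),(85,255,255))
    for m in(y,g): m[:,:200]=0;m[:,400:]=0; m[290:]=0
    k=max(cv2.findContours(y,0,1)[0],key=cv2.contourArea).reshape(-1,2)
    # front edge (top row of contour) left/right, pixel-edge corrected
    t=k[:,1].min(); f=k[(k[:,1]>=t)&(k[:,1]<=t+6)]
    G.append([[f[:,0].min(),t-.5],[f[:,0].max(),t-.5]])
    k=max(cv2.findContours(g,0,1)[0],key=cv2.contourArea); a=cv2.approxPolyDP(cv2.convexHull(k),4,True).reshape(-1,2)
    tl=a[(a@[1,1]).argmin()];tr=a[(a@[-1,1]).argmin()]; P.append([tl+[-.5,-.5],tr+[.5,-.5]])
    print('grip',G[-1],'pad',a.tolist())
    print(' grip@.032',np.round(plane(c,G[-1],.032),4).tolist());print(' pad@.012',np.round(plane(c,a,.012)[:,:2],4).tolist())
print('tri grip',np.round(tri(W[0],G[0],W[1],G[1]),4).tolist())
print('tri pad',np.round(tri(W[0],P[0],W[1],P[1]),4).tolist())
E
python3 m2.py
python3 - <<'E'
from h import *
import pickle
W=[pickle.load(open(f,'rb')) for f in('w1.pkl','w2.pkl')]
a=cv2.resize(W[0]['pixels'][95:295,230:330],None,fx=3.0,fy=3.0,interpolation=2)
b=cv2.resize(W[1]['pixels'][140:340,230:330],None,fx=3.0,fy=3.0,interpolation=2)
cv2.imwrite('pics/wc.png',np.hstack([a,b])[:,:,::-1])
E
```

```text
grip [[np.int32(276), np.float64(189.5)], [np.int32(287), np.float64(189.5)]] pad [[319, 142], [318, 216], [245, 217], [243, 143]]
 grip@.032 [[0.597, 0.173, 0.032], [0.6004, 0.1859, 0.032]]
 pad@.012 [[0.5556, 0.2389], [0.6479, 0.2164], [0.625, 0.1229], [0.5329, 0.147]]
grip [[np.int32(275), np.float64(234.5)], [np.int32(287), np.float64(234.5)]] pad [[240, 186], [323, 186], [321, 263], [241, 263]]
 grip@.032 [[0.5932, 0.1736, 0.032], [0.5966, 0.1867, 0.032]]
 pad@.012 [[0.5327, 0.1474], [0.5565, 0.24], [0.6489, 0.217], [0.6244, 0.1219]]
tri grip [[0.6003, 0.1715, 0.0089, 0.0004], [0.604, 0.1854, 0.0086, 0.0002]]
tri pad [[0.5322, 0.1465, 0.0099, 0.0004], [0.5551, 0.2396, 0.0174, 0.0011]]
```

View pics/wc.png

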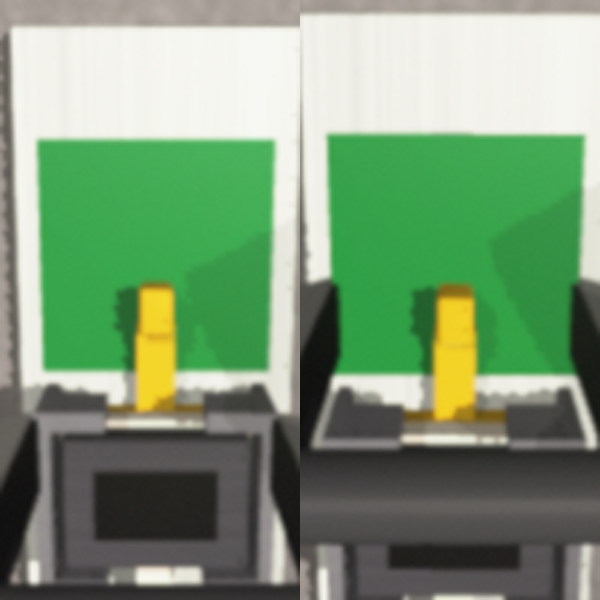

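The crop shows a dark front face below the bright grip top, so my edge was the foot of the grip (triangulated z ≈ 9 mm against 12 for the deck). The bright top edge is at row ≈ 191 in w1 and ≈ 239 in w2, so I'll triangulate that.

```bash
python3 - <<'E'
from h import *
import pickle
W=[pickle.load(open(f,'rb')) for f in('w1.pkl','w2.pkl')]
T=[]
for c,r in zip(W,(185,230)):
    v=c['pixels'][:,278:286,0].mean(1); 
    print([(i,int(v[i])) for i in range(r,r+32)])
    d=np.diff(v[r:r+20]); 
    # sub-pixel crossing midway dark face -> bright top
    s=[i for i in range(r,r+20) if v[i]<205<=v[i+1]][0]; row=s+(205-v[s])/(v[s+1]-v[s])
    m=cv2.inRange(cv2.cvtColor(c['pixels'],cv2.COLOR_RGB2HSV),(20,150,190),(33,255,255))[s+3:s+9]
    xs=np.where(m.mean(0)>127)[0]; xs=xs[(xs>250)&(xs<310)]
    T.append([[xs.min()-.5,row],[xs.max()+.5,row]])
print(T); t=tri(W[0],T[0],W[1],T[1]); print(np.round(t,4).tolist(), 'width',np.linalg.norm(t[0,:2]-t[1,:2]))
for c,q in zip(W,T): print(np.round(plane(c,q,.032),4).tolist())
E
```

```text
[(185, 57), (186, 57), (187, 61), (188, 80), (189, 111), (190, 150), (191, 205), (192, 237), (193, 243), (194, 244), (195, 244), (196, 244), (197, 244), (198, 244), (199, 244), (200, 243), (201, 242), (202, 242), (203, 243), (204, 242), (205, 238), (206, 227), (207, 222), (208, 232), (209, 239), (210, 243), (211, 244), (212, 244), (213, 244), (214, 244), (215, 244), (216, 244)]
[(230, 51), (231, 50), (232, 51), (233, 60), (234, 89), (235, 118), (236, 130), (237, 135), (238, 153), (239, 201), (240, 234), (241, 241), (242, 241), (243, 241), (244, 242), (245, 242), (246, 242), (247, 242), (248, 242), (249, 241), (250, 241), (251, 242), (252, 242), (253, 241), (254, 236), (255, 233), (256, 237), (257, 242), (258, 243), (259, 243), (260, 243), (261, 243)]
[[[np.float64(276.5), np.float64(190.99097065462755)], [np.float64(287.5), np.float64(190.99097065462755)]], [[np.float64(275.5), np.float64(239.11111111111111)], [np.float64(287.5), np.float64(239.11111111111111)]]]
[[0.599, 0.1728, 0.0308, 0.0004], [0.6025, 0.1859, 0.0306, 0.0002]] width 0.01354645521260262
[[0.5989, 0.1731, 0.032], [0.6023, 0.1861, 0.032]]
[[0.5986, 0.1728, 0.032], [0.602, 0.1859, 0.032]]
```

The grip top measures z ≈ 31 mm and 13.5 mm wide, against 32 and 14 stated. The block centre is ≈ (0.610, 0.177), which agrees with the pad-based prediction (0.610, 0.176). Yaw is already right, so I go down.

>>> {"name": "carry_out", "arguments": {
  "plan": [
    [[-25,1,0,0,0,0,40],[-25,0,0,0,0,0,40],[0,0,25,0,0,0,40],[0,0,25,0,0,0,40],[0,0,25,0,0,0,40],[0,0,25,0,0,0,40],[0,0,15,0,0,0,40],[0,0,12,0,0,0,40],[0,0,10,0,0,0,40],[0,0,7,0,0,0,40],[0,0,4,0,0,0,40],[0,0,0,0,0,0,40],[0,0,0,0,0,0,40],[0,0,0,0,0,0,40]]
  ]
}}

```text
time_s: 3.5
ee_pos: [0.6097, 0.1771, 0.0183]
eef_rot: [3.141, 0.001, 2.891]
force: [0.5, 0.1, 0.5]
grip_width: 0.0402
grip_force: 0.0
```

>>> {"name": "carry_out", "arguments": {
  "plan": [
    [[0,0,3,0,0,0,40],[0,0,0,0,0,0,24],[0,0,0,0,0,0,18],[0,0,0,0,0,0,16],[0,0,0,0,0,0,12],[0,0,0,0,0,0,10],[0,0,0,0,0,0,8],[0,0,0,0,0,0,8],[0,0,0,0,0,0,8]]
  ],
  "squeeze": 15
}}

```text
time_s: 4.25
ee_pos: [0.6092, 0.1769, 0.0145]
eef_rot: [-3.142, 0.0, 2.891]
force: [-1.0, -0.6, 0.9]
grip_width: 0.0138
grip_force: 15.0
```

>>> {"name": "carry_out", "arguments": {
  "plan": [
    [[2,0,0,0,0,0,8],[3,0,0,0,0,0,8],[4,0,0,0,0,0,8],[4,0,0,0,0,0,8],[4,0,0,0,0,0,8],[3,0,0,0,0,0,8],[0,0,0,0,0,0,8]]
  ]
}}

```text
time_s: 4.83
ee_pos: [0.5891, 0.1822, 0.0145]
eef_rot: [-3.141, -0.001, 2.891]
force: [-0.1, 0.4, 2.5]
grip_width: 0.014
grip_force: 15.0
```

>>> {"name": "carry_out", "arguments": {
  "plan": [
    [[3,0,0,0,0,0,8],[4,0,0,0,0,0,8],[5,0,0,0,0,0,8],[5,0,0,0,0,0,8],[5,0,0,0,0,0,8],[5,0,0,0,0,0,8],[5,0,0,0,0,0,8],[5,0,0,0,0,0,8],[5,0,0,0,0,0,8],[5,0,0,0,0,0,8],[5,0,0,0,0,0,8],[5,0,0,0,0,0,8],[5,0,0,0,0,0,8],[5,0,0,0,0,0,8],[4,0,0,0,0,0,8],[3,0,0,0,0,0,8],[1,0,0,0,0,0,8],[0,0,0,0,0,0,8],[0,0,0,0,0,0,8],[0,0,0,0,0,0,8]]
  ]
}}

```text
time_s: 6.5
ee_pos: [0.5168, 0.2007, 0.0145]
eef_rot: [-3.141, -0.001, 2.891]
force: [-4.2, 1.2, 7.4]
grip_width: 0.0139
grip_force: 15.0
```

```bash
python3 - <<'E'
from h import *
a=shot('scene')['pixels'][150:330,290:450];b=shot('side')['pixels'][115:235,110:310]
a=cv2.resize(a,(356,400));b=cv2.resize(b,(444,266))
o=np.zeros((400,800,3),np.uint8);o[:,:356]=a;o[:266,356:]=b
cv2.imwrite('pics/p3.png',o[:,:,::-1]);print(telemetry.get_obs()['force'])
E
```

```text
[-2.70808095  0.93716488  7.5130177 ]
```

View pics/p3.png

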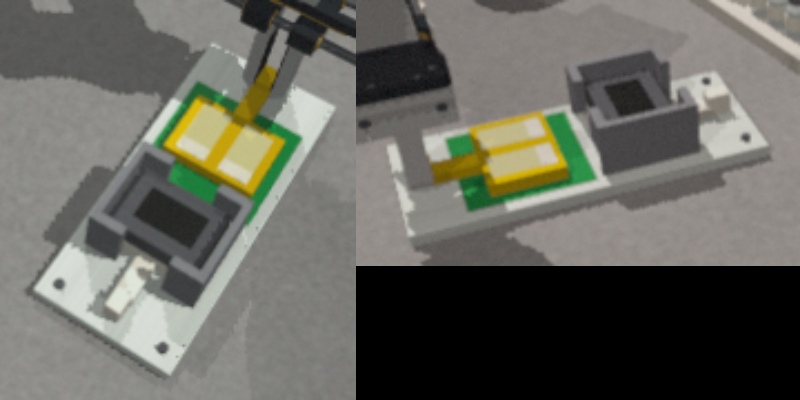

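The yellow body lies on the green pad with green visible all round, grip away from the magazine. The white tray and weight sit lower. I'll release, opening evenly, and then rise.

>>> {"name": "carry_out", "arguments": {
  "plan": [
    [[0,0,0,0,0,0,16],[0,0,0,0,0,0,20],[0,0,0,0,0,0,26],[0,0,0,0,0,0,30],[0,0,0,0,0,0,34],[0,0,0,0,0,0,34],[0,0,-5,0,0,0,34],[0,0,-15,0,0,0,34],[0,0,-25,0,0,0,34],[0,0,-35,0,0,0,34],[0,0,-35,0,0,0,34],[0,0,-35,0,0,0,34],[0,0,-20,0,0,0,34],[0,0,0,0,0,0,34],[0,0,0,0,0,0,34]]
  ]
}}

```text
time_s: 7.85
ee_pos: [0.5174, 0.2006, 0.1855]
eef_rot: [3.141, 0.002, 2.891]
force: [-0.5, -0.5, -1.1]
grip_width: 0.034
grip_force: 0.0
```

```bash
python3 - <<'E'
from h import *
C={n:shot(n) for n in('scene','side','wrist')}
import pickle;pickle.dump(C,open('c1.pkl','wb'))
R=Rotation.from_euler('z',-.2525).as_matrix()[:2,:2]; O=np.array([.6824,.1576])
for n,(x0,y0,x1,y1) in {'scene':(300,160,450,325),'side':(118,120,305,225)}.items():
    hsv=cv2.cvtColor(C[n]['pixels'],cv2.COLOR_RGB2HSV);m=cv2.inRange(hsv,(20,150,40),(33,255,255))
    roi=np.zeros_like(m);roi[y0:y1,x0:x1]=255
    a=cv2.approxPolyDP(cv2.convexHull(max(cv2.findContours(m&roi,0,1)[0],key=cv2.contourArea)),2,True).reshape(-1,2)
    for z in(.012,.024): print(n,z,np.round((plane(C[n],a,z)[:,:2]-O)@R*1000).tolist())
# white rear grip: mag frame prediction at deck vs raised, compare with image before/after
c0=pickle.load(open('c0.pkl','rb'))
a=[cv2.resize(X['side']['pixels'][125:225,115:305],(400,210),interpolation=2) for X in(c0,C)]
b=cv2.resize(C['wrist']['pixels'],(400,300),interpolation=cv2.INTER_AREA)
s=cv2.resize(C['scene']['pixels'][90:330,160:450],(362,300),interpolation=2)
o=np.zeros((510,800,3),np.uint8);o[:210,:400]=a[0];o[:210,400:]=a[1];o[210:,:400]=b;o[210:,400:762]=s
cv2.imwrite('pics/p4.png',o[:,:,::-1])
E
```

```text
scene 0.012 [[-191.0, 3.0], [-129.0, 39.0], [-68.0, 39.0], [-64.0, 12.0], [-68.0, -38.0], [-75.0, -42.0], [-130.0, -41.0], [-192.0, -8.0]]
scene 0.024 [[-182.0, 4.0], [-121.0, 40.0], [-61.0, 40.0], [-57.0, 13.0], [-61.0, -36.0], [-68.0, -40.0], [-122.0, -38.0], [-182.0, -7.0]]
side 0.012 [[-65.0, -36.0], [-123.0, -41.0], [-178.0, -3.0], [-178.0, 28.0], [-119.0, 54.0], [-64.0, 51.0]]
side 0.024 [[-68.0, -51.0], [-124.0, -56.0], [-178.0, -19.0], [-178.0, 11.0], [-120.0, 37.0], [-67.0, 34.0]]
```

View pics/p4.png

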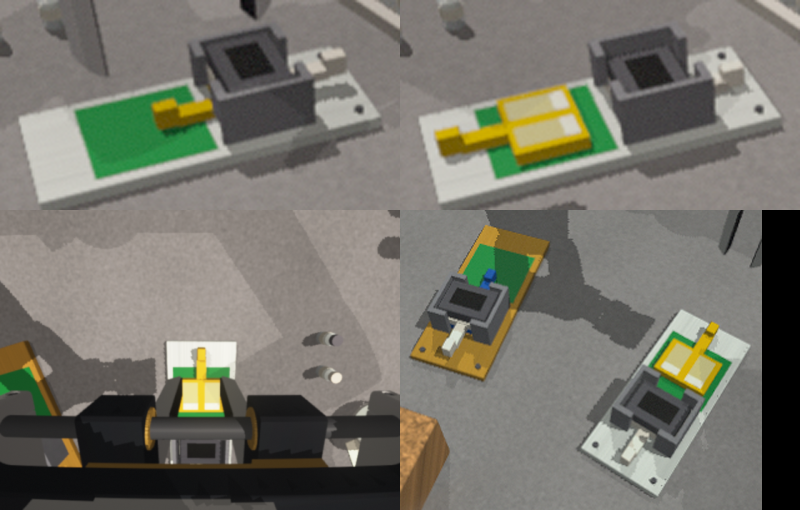

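The yellow body spans magazine x ≈ -64…-123 and y ±40, so it is inside the pad (-145…-45, ±50) with its grip outward. The white tray and weight now sit lower and level, and the blue tray is unmoved. One quick check of the white tray's grip end.

```bash
python3 - <<'E'
from h import *
import pickle
R=Rotation.from_euler('z',-.2525).as_matrix()[:2,:2]; O=np.array([.6824,.1576])
for f in('c0.pkl','c1.pkl'):
    C=pickle.load(open(f,'rb'));P={}
    for n,(x0,y0,x1,y1) in {'scene':(325,250,372,295),'side':(255,135,290,170)}.items():
        hsv=cv2.cvtColor(C[n]['pixels'],cv2.COLOR_RGB2HSV);m=cv2.inRange(hsv,(8,18,150),(28,90,255))
        roi=np.zeros_like(m);roi[y0:y1,x0:x1]=255
        k=max(cv2.findContours(m&roi,0,1)[0],key=cv2.contourArea)
        a=cv2.approxPolyDP(cv2.convexHull(k),2,True).reshape(-1,2)
        print(f,n,cv2.contourArea(k),a.tolist())
        for z in(.032,.044): print('  ',z,np.round((plane(C[n],a,z)[:,:2]-O)@R*1000).tolist())
E
```

```text
c0.pkl scene 236.5 [[353, 262], [359, 267], [349, 283], [342, 288], [337, 284]]
   0.032 [[31.0, -6.0], [33.0, 7.0], [67.0, 8.0], [81.0, 3.0], [80.0, -8.0]]
   0.044 [[37.0, -4.0], [39.0, 8.0], [73.0, 9.0], [86.0, 4.0], [85.0, -6.0]]
c0.pkl side 34.0 [[278, 150], [268, 152], [272, 148]]
   0.032 [[90.0, 10.0], [70.0, 11.0], [82.0, 21.0]]
   0.044 [[83.0, -7.0], [64.0, -6.0], [75.0, 4.0]]
c1.pkl scene 33.5 [[349, 269], [352, 265], [359, 270]]
   0.032 [[46.0, -5.0], [37.0, -5.0], [38.0, 10.0]]
   0.044 [[51.0, -3.0], [43.0, -3.0], [44.0, 11.0]]
c1.pkl side 43.5 [[277, 154], [277, 157], [264, 164], [266, 156]]
   0.032 [[83.0, -1.0], [79.0, -10.0], [50.0, -22.0], [62.0, 0.0]]
   0.044 [[76.0, -18.0], [73.0, -27.0], [44.0, -38.0], [56.0, -16.0]]
```

Before, at z = 44 mm, the white grip's rear corner was at x ≈ 83. Now, at z = 32 mm, it is again at ≈ 83, so the tray dropped straight down by 12 mm.

```bash
python3 -c "
from h import *
print(ctrl.hand_in())"
```

```text
the job is handed in; nothing more can be done
None
```

I slid the yellow tray out flat onto the green pad, grip pointing away from the magazine, and released it; the camera images show the white tray dropped straight to the deck and the blue tray still in place, and the job is handed in at about 8 s.

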